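# Lay the forming block down and clamp it in the blocking jig

### The job

The wooden forming block for case making has been left standing on end on its blocking jig. Push it over so that it lies on its flat face, rounded side up, slide it snugly home against both the back fence and the end stop with the clamp still open, then swing the clamp's lever round until the cam nips the block firmly and let go. Work by feel: neither shove the block hard nor over-tighten the clamp, which dents the wood, and leave the other things on the bench where they are.

Things in the scene. Friction and masses are not known exactly. Their poses are not given: they have to be found in the camera images.
- block: Pale wooden forming block, 170 long, 96 wide, 74 mm thick, 0.5 to 0.8 kg. One broad face is flat and crisp, the opposite one (crown) has edges and ends rounded by 16 mm. Starts standing on end. Origin: centre of the end it stands on. z: along its length (up while standing, top at 170); y: out of the flat face (flat at y=+37, crown at -37 mm); x: across its width (sides at +-48).
- head (a point): Centre of the block's top end (block z = 170 mm); meets the end stop when home. At the start block y points within 0.12 rad of jig y (to the end stop). Wood on wood, friction 0.5 to 0.75: pushed low while standing it may slide, pushed on the crown within 40 mm of the top it tips and falls by itself beyond a lean of about 22 degrees. It then lies clear of fence, stop and clamp.
- side (a point): Point on the block's +x side, mid-length and mid-thickness (block x=48, y=0, z=85 mm); meets the fence when home. When the block lies as wanted, block y points straight down, z at the end stop, x at the fence. Sliding it while it lies takes 2 to 6 N; 10 N is plenty to feel it bear on fence or stop.
- jig: Fixed plywood board, 12 mm thick (top at jig z=12), jig x -270..40, jig y -430..100 mm, with wooden fence and end stop 20 mm thick, 30 mm high above it. Origin: bench height, below the inside corner of fence and stop. x: square out through the fence (inner face x=0, it runs y -420..20). y: along the fence to the stop (inner face y=0, spans x -88..0). Block's place: x -96..0, y -170..0.
- clamp: Cam clamp screwed to the board on the robot's side of the block's place. Origin: its pivot axis, at the board's top; about 25 mm outside the seated block's near side, 30 mm short of the end stop. A 44 mm eccentric steel disc, 4 to 25 mm above the board, bears on the block's side. Open, it leaves at least 5 mm for the block to slide past. Where it bites varies: its foot plate has slots.
- lever (a joint): Angle of lever and cam, rad, 0 to 2.2; starts open, 0 to 0.3. At 0 the lever points along jig +y, 5 degrees towards the fence; growing turns it anticlockwise seen from above, towards the robot. Turns freely at 0.15 N m (2 N at the knob); the cam bites somewhere from 1.0 to 1.9 and stiffens steeply: 5 to 8 N at the knob, square to the lever, is firm, 15 N too much. Stays where it is left.
- knob (a point): Centre of the ball (21 mm diameter) on the lever's upright grip, 90 mm from the pivot, 66 mm above the board. Below the ball the grip is a 16 mm round post, down to the flat lever (16 mm wide, 26 to 34 mm above the board).
- tack_tin: Low round steel tin of tacks, 57 mm across, 34 mm high, on the board. To be left alone. Origin: centre of its underside.
- awl: Awl with wooden haft, about 140 mm long, 24 mm high, lying on the board. To be left alone. Origin: on its underside, about the middle.
- mug: Blue enamel mug, 95 mm high, left on the bench. To be left alone.
- small_block: Smaller forming block, 110 x 70 x 48 mm, lying on the bench on the right. To be left alone.
- spool: Wooden thread spool, 48 mm across, 45 mm high, standing on the board behind the end stop. To be left alone.
- glue_jar: Jar, 85 mm high, on the right. To be left alone.
Things that resemble listed ones, but are neither listed nor needed, are in the scene too. What is shaped like the block but purple is not meant.

How it is judged:
On the way, in this order (a step that is already met when the one before it is completed fails the run):
1. the block has been tipped over and lies still on its flat face on the board (angle between block's own y axis and vertical above 3.05 rad and linear speed of block below 0.03 m/s), for 0.3 s.
2. the block is home against the back fence and the end stop (within 2.5 mm, square within 0.02 rad), the clamp not yet pressing on it (angle between block's own y axis and vertical above 3.05 rad and x of side in the frame of jig above -0.0025 m and y of head in the frame of jig above -0.0025 m and angle between the z axis of block and the y axis of jig, either way round below 0.02 rad and contact force between clamp and block below 1 N), for 0.2 s.
At the end, for the whole second after the job is handed in: The block lies on its flat face within 2.5 mm of the back fence and of the end stop, square to them within 0.02 rad and still; the cam presses on it with more than 8 N; the robot has let go of everything (angle between block's own y axis and vertical above 3.05 rad and x of side in the frame of jig above -0.0025 m and y of head in the frame of jig above -0.0025 m and angle between the z axis of block and the y axis of jig, either way round below 0.02 rad and contact force between clamp and block above 8 N and linear speed of block below 0.01 m/s); the robot touches nothing.
It fails at once if the robot pushes the block with more than 35 N (contact force between any of the fingers, the arm and block above 35 N).
It fails at once if the clamp is over-tightened: the cam presses on the block with more than 80 N (contact force between clamp and block above 80 N).
It fails at once if the block is tipped onto its crown or onto a narrow side (angle between block's own y axis and vertical below 1 rad or angle between block's own x axis and vertical below 0.8 rad or angle between block's own x axis and vertical above 2.34 rad).
It fails at once if another thing on the bench is moved more than 20 mm (distance of any of tack_tin, awl, mug, small_block, spool, glue_jar from where it was at the start of the episode above 0.02 m).
It also fails if it takes over 72 s, if anything falls off the work surface, if the arm or the gripper's body presses on something with over 40 N, if the wrist force passes 120 N, or if a joint passes its speed limit or range.

### The arm

A 6-joint arm with a two-finger parallel gripper is mounted at the origin on the work surface. World frame = base frame: x ahead of the robot, y to its left, z up, the work surface at z = 0. Lengths are in m, angles in rad, forces in N, time in s.
With the tool pointing down it reaches from about 0.35 to 0.775 m from the base axis. Payload 7.3 kg.
Tool frame: the origin (TCP) lies between the finger pads; the fingertips stand 17 mm ahead of it and the grasp point (between the pads) lies 2 mm behind it; z points along the fingers, y is the direction in which the jaws open and shut (so a half turn about z gives the same grasp; the last joint's range is limited). The gripper opens to 92 mm and grips with 3 to 60 N. Pads are 19 mm wide; open, the fingers measure 130 mm over their backs; the gripper's body (75 mm by 190 mm) begins 47 mm behind the grasp point.
Start: joints at [1.039, 0.342, 1.524, -0, 1.275, -0.146], TCP at [0.198, 0.486, 0.244] pointing down, gripper open.
Joint ranges: [-2.53, 2.53], [-0.77, 2.02], [0.04, 2.7], [-1, 4.14], [0.28, 2.66], [-3.11, 3.11]. Speed limits (rad/s): [2.57, 2.57, 3.14, 3.14, 3.14, 3.14].

### API

Orientations are given as [roll, pitch, yaw] about the fixed x, y, z axes, in that order (R = Rz(yaw) Ry(pitch) Rx(roll)).
In Python, from cell import sensors, vision, hand_in gives the robot as it stands.
- The arm moves only by the tool step_arm, never from a script. Its argument "series" is a list of rows, each a list of 5 numbers: the opening, from 0 (shut) to 1 (fully open), then the shift along the world's x, y, z each as a share of 25 mm, from -1 to 1, then the turn about the world's z as a share of 0.08 rad, from -1 to 1. A call has 1 to 12 rows; each row shifts and turns the commanded pose from where the row before left it; what a row does not reach is not made up. A row lasts 1/10 s, in which the tool goes at most 50 mm and 8.59 degrees, less where a joint would pass 70% of its speed; a pose out of reach is approached as far as the arm can. A call with a number of a shift or a turn outside -1 to 1 is refused whole. A call with a gripper value outside its range is refused whole. The fingers move at their own pace and stop on an object; "squeeze" is the grip in N (left out, the last holds). Time passes only in rows, so rows that do not move let the fingers close. It gives the time, the measured TCP pose, the force and the opening at its end, in the units of the state.
- sensors.observe(): the state, without advancing time (a new reading comes with each control period).
- vision.read_camera(name): name is "scene" or "top" or "wrist"; returns a dict with "pixels" (384x512x3 uint8, blue, green, red), "range_z" (384x512 float32, m along the optical axis (not along the pixel's ray), 0 where there is no reading), "camera_matrix" (3x3 intrinsics, pixels), "k1" (the pictures are not rectified: a ray, as slopes to the right and down, at radius r is drawn at 1 + k1 r^2 times it, then the intrinsics apply), "pose" (4x4, takes a point from camera to world coordinates). Camera axes: x right, y down, z forward; pixel columns grow to the right and rows downward; lengths in m; the calibration is good to about 2 mm. A picture is of the moment at which its call begins.
- hand_in(): hands the job in, once; it reports no verdict.
The state is a dict: "time": time; "qpos": joint angles; "qvel": joint speeds; "joint_efforts": joint torques, N m; "tool_pos": TCP position; "tool_rot": TCP orientation; "contact_force": force on the tool from outside, world axes, zero at the start; "torque": the same for the moment, N m; "opening": finger opening in m.
Only numpy, scipy, OpenCV 4.12 (cv2) and the standard library are available. Lean on these libraries where they do the work, as an engineer would, in place of code of your own. Each camera call takes 0.05 s, during which the arm holds its last target.

## Working session

There is one attempt and no reset: what is moved stays moved. The work goes in short steps, Python scripts to look and compute and a tool call to move; the robot and the scene stay as the last step left them, time stands still between calls to the robot, and variables do not carry over. Pictures are saved under pics/ and viewed, and the job is handed in when it is done.

Besides the shell and the picture viewer there is one more tool, called after "Call:" as name([rows], argument=value, ...), one row to a line, values as JSON. step_arm: Moves the arm, as the interface text tells. Its arguments: {"type":"object","properties":{"series":{"type":"array","items":{"type":"array","items":{"type":"number","minimum":-1,"maximum":1}}},"squeeze":{"type":"number"}},"required":["series"]}

```bash
mkdir -p pics; ls; cat > h.py <<'E'
import numpy as np, cv2
from cell import sensors, vision
def snap(n,tag):
    c=vision.read_camera(n); cv2.imwrite(f'pics/{tag}_{n}.png',c['pixels']); np.savez(f'pics/{tag}_{n}.npz',**c); return c
def load(n,tag): return dict(np.load(f'pics/{tag}_{n}.npz'))
def und(c,uv):
    K=c['camera_matrix'];k=float(c['k1']);uv=np.asarray(uv,float).reshape(-1,1,2)
    return cv2.undistortPoints(uv,K,np.array([k,0,0,0,0.])).reshape(-1,2)
def plane(c,uv,z):
    d=np.c_[und(c,uv),np.ones(len(np.reshape(uv,(-1,2))))];P=c['pose'];w=d@P[:3,:3].T;o=P[:3,3]
    return o+w*((z-o[2])/w[:,2])[:,None]
def cloud(c):
    h,w=c['range_z'].shape;u,v=np.meshgrid(np.arange(w),np.arange(h))
    n=und(c,np.stack([u,v],-1).reshape(-1,2));z=c['range_z'].reshape(-1,1)
    return ((np.c_[n,np.ones(len(n))]*z)@c['pose'][:3,:3].T+c['pose'][:3,3]).reshape(h,w,3)
E
python3 - <<'E'
from h import *
for n in('scene','top','wrist'):
    c=snap(n,'a');print(n,c['pose'].round(3).tolist(),c['camera_matrix'].tolist(),c['k1'])
print(sensors.observe())
E
```

```text
pics
scene [[-0.416, 0.531, -0.738, 1.896], [0.909, 0.225, -0.351, 0.563], [-0.02, -0.817, -0.577, 1.169], [0.0, 0.0, 0.0, 1.0]] [[456.6388180438594, 0.0, 249.10501575523398], [0.0, 456.6388180438594, 191.09466211755614], [0.0, 0.0, 1.0]] -0.019213495074195182
top [[-0.022, -0.982, 0.186, 0.269], [-1.0, 0.019, -0.017, -0.052], [0.013, -0.187, -0.982, 1.605], [0.0, 0.0, 0.0, 1.0]] [[471.2722248527313, 0.0, 252.3359788953794], [0.0, 471.2722248527313, 191.83002740412792], [0.0, 0.0, 1.0]] 0.06060726363325842
wrist [[0.375, 0.881, 0.287, 0.118], [0.927, -0.357, -0.117, 0.518], [-0.001, 0.31, -0.951, 0.382], [0.0, 0.0, 0.0, 1.0]] [[302.84252481538283, 0.0, 261.2769357873039], [0.0, 302.84252481538283, 188.4867891417059], [0.0, 0.0, 1.0]] -0.07053589994287453
{'time': 0.15, 'qpos': array([ 1.03900088e+00,  3.42597216e-01,  1.52476537e+00,  3.21552083e-05,
        1.27539397e+00, -1.45990176e-01]), 'qvel': array([ 0.0017611 , -0.00131054, -0.00368652, -0.00057988,  0.00117141,
       -0.00067008]), 'joint_efforts': array([ 1.29305939e-03, -4.31470835e+01, -2.44352192e+01,  7.18306960e-02,
        5.37812698e-02, -5.48669743e-05]), 'tool_pos': array([0.19738904, 0.4861909 , 0.24319792]), 'tool_rot': array([-3.14044561e+00, -1.99739488e-04,  2.75577789e+00]), 'contact_force': array([0.5807729 , 0.4383116 , 0.37809705]), 'torque': array([0.05674256, 0.00206484, 0.00758922]), 'opening': 0.09224685188882358}
```

View pics/a_scene.png

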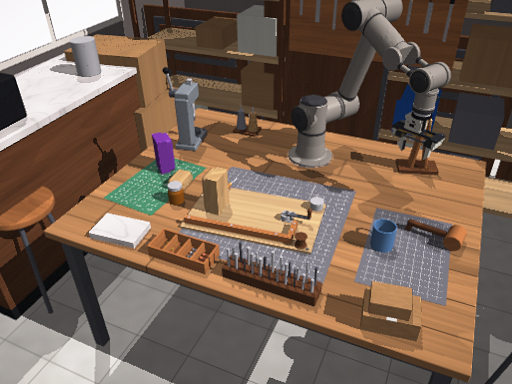

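View pics/a_top.png

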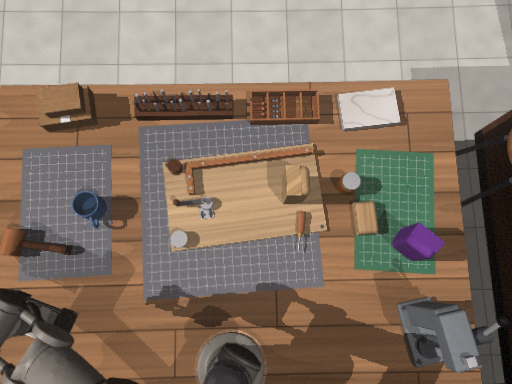

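```bash
python3 - <<'E'
from h import *
import cv2
c=load('top','a')
im=c['pixels'][130:330,0:260]
cv2.imwrite('pics/a_topz.png',cv2.resize(im,None,fx=3,fy=3,interpolation=cv2.INTER_CUBIC))
E
python3 - <<'E'
from h import *
c=load('top','a')
im=c['pixels'][135:260,155:335]
cv2.imwrite('pics/a_topz.png',cv2.resize(im,None,fx=4.4,fy=4.4,interpolation=cv2.INTER_CUBIC))
c=load('scene','a')
im=c['pixels'][155:265,165:345]
cv2.imwrite('pics/a_scz.png',cv2.resize(im,None,fx=4.4,fy=4.4,interpolation=cv2.INTER_CUBIC))
E
```

```text
(no output)
```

View pics/a_topz.png

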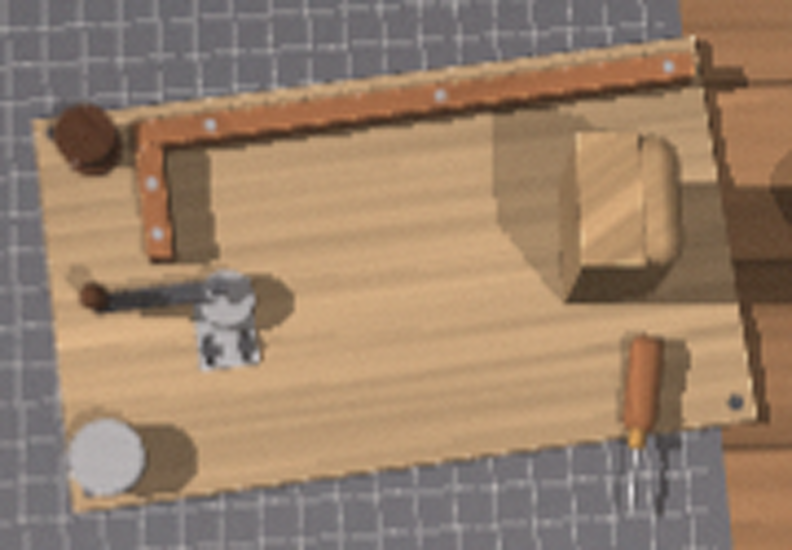

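View pics/a_scz.png

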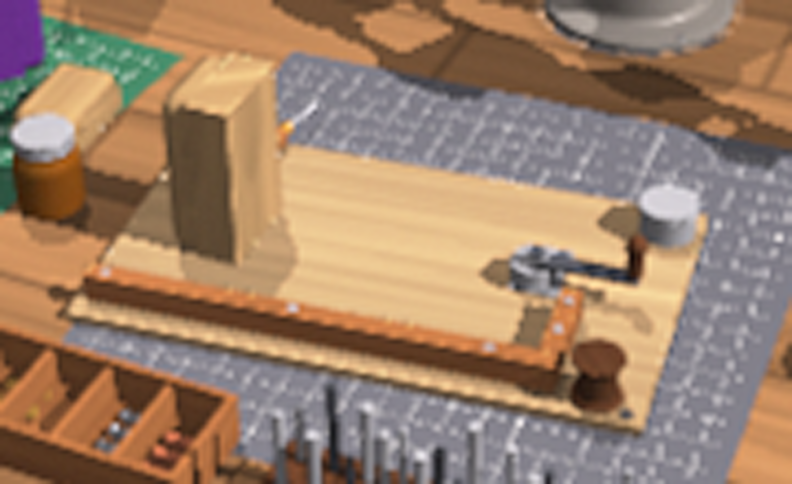

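```bash
python3 - <<'E'
from h import *
c=load('top','a')
X=cloud(c)
s=X[135:260,155:335]
z=s[...,2]
print(np.histogram(z,bins=np.r_[-.05:.25:.01])) if 0 else None
# jig fence + stop: height 42mm
m=(abs(X[...,2]-.042)<.008); m[:,:155]=0;m[:,335:]=0;m[:135]=0;m[262:]=0
v=np.zeros((384,512,3),np.uint8);v[...,0]=np.clip(X[...,2]/.2,0,1)*255
hm=cv2.applyColorMap(v[...,0],cv2.COLORMAP_JET)[135:260,155:335]
cv2.imwrite('pics/a_h.png',cv2.resize(hm,None,fx=4.4,fy=4.4,interpolation=cv2.INTER_NEAREST))
m=(abs(X[...,2]-.182)<.006); print('blocktop',m.sum(),X[m].mean(0)); 
r=cv2.minAreaRect(X[m][:,:2].astype(np.float32)*1000);print(r, cv2.boxPoints(r))
E
```

```text
blocktop 600 [ 0.54136261 -0.24152704  0.18078353]
((234.08688354492188, -331.3428039550781), (566.5029296875, 640.160400390625), 67.83531951904297) [[-169.20273  -472.90628 ]
 [ 423.65195  -714.41956 ]
 [ 637.37646  -189.77933 ]
 [  44.52182    51.733948]]
```

View pics/a_h.png

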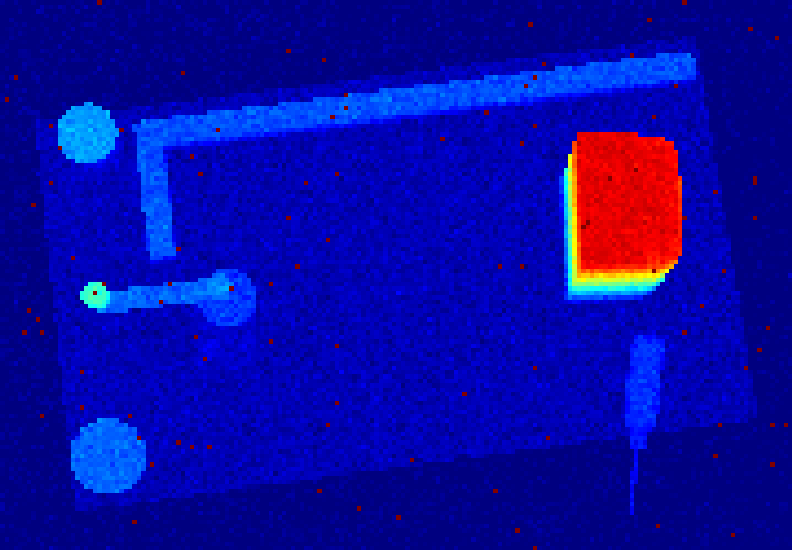

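```bash
python3 - <<'E'
from h import *
c=load('top','a')
X=cloud(c)
hsv=cv2.cvtColor(c['pixels'],cv2.COLOR_BGR2HSV)
z=cv2.medianBlur(X[...,2].astype(np.float32),3)
def roi(m,zr):  # zoom-coords
    k=np.zeros(m.shape,bool);x0,y0,x1,y1=zr;k[int(135+y0/4.4):int(135+y1/4.4),int(155+x0/4.4):int(155+x1/4.4)]=1;return m&k
print('board z',np.median(X[roi(z>-1,(300,180,500,380))][:,2]))
f=roi((z>.034)&(z<.055),(190,30,720,150))
P=X[f];
L=cv2.fitLine(P[:,:2].astype(np.float32),cv2.DIST_HUBER,0,1e-4,1e-4).ravel();print('fence',f.sum(),P[:,2].mean(),L)
d=L[:2]*np.sign(L[1]);n=np.array([d[1],-d[0]]);e=(P[:,:2]-L[2:])@n;print(np.percentile(e,[1,5,50,95,99]),'yaw jig y-dir',np.arctan2(-d[0],d[1]))
f=roi((z>.034)&(z<.055),(125,165,185,265));S=X[f]
es=S[:,:2]@d;en=(S[:,:2]-L[2:])@n
print('stop',f.sum(),np.percentile(es,[1,5,50,95,99]),np.percentile(en,[1,99]))
fx=L[2:]@n
# along-stop slant
print('stop slope',np.polyfit(en,es,1))
# jig origin: fence inner =center-10mm, stop inner=center-10
O=n*(fx-.010)+d*(np.percentile(es,[3,97]).mean()-.010)
print('O',O,'n',n,'d',d)
def J(p): return np.c_[(p[:,:2]-O)@n,(p[:,:2]-O)@d]*1000
m=roi((z>.172)&(z<.195),(550,120,700,310));B=J(X[m]);print('block',m.sum(),X[m][:,2].mean());r=cv2.minAreaRect(B.astype(np.float32));print(r,cv2.boxPoints(r))
m=roi((z>.06),(75,275,115,315));print('knob',m.sum(),J(X[m]).mean(0),X[m].mean(0),X[m][:,2].max())
m=roi((z>.03)&(z<.06),(118,270,225,315));Q=J(X[m]);print('lever',Q.mean(0),cv2.fitLine(Q.astype(np.float32),cv2.DIST_HUBER,0,.01,.01).ravel(),X[m][:,2].mean())
m=roi((z>.026)&(z<.06),(200,265,260,335));Q=J(X[m]);print('disc',cv2.minEnclosingCircle(Q.astype(np.float32)),X[m][:,2].mean())
for nme,zr in (('tin',(60,410,155,500)),('awl',(610,330,670,520)),('spool',(50,95,125,170))):
    m=roi(z>.02,zr);Q=J(X[m]);print(nme,Q.min(0),Q.max(0),X[m].mean(0))
np.savez('jig.npz',O=O,n=n,d=d)
E
```

```text
board z 0.010621107386543205
fence 693 0.05404996611568105 [ 0.11660781 -0.99317807  0.6889066  -0.08357054]
[-0.01145957 -0.0097459  -0.00080641  0.00907177  0.01072955] yaw jig y-dir 0.1168737
stop 129 [0.04948644 0.05001499 0.05931808 0.06851443 0.06918262] [-0.0966086  -0.02374734]
stop slope [0.02301401 0.06053915]
O [0.65417473 0.12649234] n [0.99317807 0.11660781] d [-0.11660781  0.99317807]
block 654 0.18838540307548468
((-249.13877868652344, -262.436767578125), (89.82577514648438, 394.1959533691406), 62.71171569824219) [[-444.89304 -211.98827]
 [ -94.56676 -392.71445]
 [ -53.38452 -312.88525]
 [-403.71082 -132.15909]]
knob 32 [-127.49831088   52.27041453] [0.52145107 0.16353887 0.13142108] 1.605292738072009
lever [-122.78247989    0.59343675] [ 9.5129505e-02  9.9546492e-01 -1.1954133e+02  4.5663657e+00] 0.06544546410652771
disc ((-253.5100860595703, -81.39825439453125), 158.54641723632812) 0.05042837365099795
tin [-403.71085626 -132.1590867 ] [-204.52648994   93.63886479] [0.41335371 0.16499835 0.05128205]
awl [-302.5187498  -360.76240762] [-197.13787811 -322.7351436 ] [ 0.45819047 -0.23960143  0.03143133]
spool [-403.71085626 -132.1590867 ] [37.29182003 75.82240607] [0.65742583 0.18023898 0.06314438]
```

```bash
cat >> h.py <<'E'
def clean(X,c):
    X=X.copy(); z=cv2.medianBlur(X[...,2].astype(np.float32),3); bad=(abs(X[...,2]-z)>.012)|(c['range_z']<=0); X[bad]=np.nan
    return X
E
python3 - <<'E'
from h import *
c=load('top','a')
X=clean(cloud(c),c); z=X[...,2]
def roi(m,zr):
    k=np.zeros(m.shape,bool);x0,y0,x1,y1=zr;k[int(135+y0/4.4):int(135+y1/4.4),int(155+x0/4.4):int(155+x1/4.4)]=1;return m&k
f=roi((z>.034)&(z<.055),(190,30,720,150));P=X[f]
L=cv2.fitLine(P[:,:2].astype(np.float32),cv2.DIST_HUBER,0,1e-4,1e-4).ravel()
d=L[:2]*np.sign(L[1]);n=np.array([d[1],-d[0]]);e=(P[:,:2]-L[2:])@n;print('fence',P[:,2].mean(),np.percentile(e,[1,5,50,95,99]),np.arctan2(-d[0],d[1]))
f=roi((z>.034)&(z<.055),(125,165,185,265));S=X[f];es=S[:,:2]@d;en=(S[:,:2]-L[2:])@n
print('stop',np.percentile(es,[1,5,50,95,99]),np.percentile(en,[1,99]))
O=n*(L[2:]@n-.010)+d*(np.percentile(es,[3,97]).mean()-.010);print('O',O,n,d)
def J(p): return np.c_[(p[:,:2]-O)@n,(p[:,:2]-O)@d]*1000
m=roi((z>.172)&(z<.195),(550,120,700,310));B=J(X[m]);print('block',m.sum(),X[m].mean(0));r=cv2.minAreaRect(B.astype(np.float32));print(r,cv2.boxPoints(r))
m=roi((z>.06),(75,275,115,315));print('knob',m.sum(),J(X[m]).mean(0),X[m].mean(0),X[m][:,2].max())
m=roi((z>.03)&(z<.06),(118,270,225,315));Q=J(X[m]);print('lever',Q.mean(0),cv2.fitLine(Q.astype(np.float32),cv2.DIST_HUBER,0,.01,.01).ravel(),X[m][:,2].mean())
m=roi((z>.026)&(z<.06),(200,265,260,335));Q=J(X[m]);print('disc',cv2.minEnclosingCircle(Q.astype(np.float32)),X[m][:,2].mean())
for nme,zr in (('tin',(60,410,155,500)),('awl',(610,330,670,520)),('spool',(50,95,125,170))):
    m=roi(z>.02,zr);Q=J(X[m]);print(nme,Q.min(0),Q.max(0),X[m].mean(0))
np.savez('jig.npz',O=O,n=n,d=d)
E
```

```text
fence 0.04068789396831541 [-0.0102151  -0.00924856 -0.0003928   0.00954063  0.01108534] 0.11416217
stop [0.05106547 0.05148349 0.06108577 0.07038198 0.07098634] [-0.09678503 -0.02428052]
O [0.65433493 0.12634865] [0.9934906  0.11391435] [-0.11391435  0.9934906 ]
block 643 [ 0.57490456 -0.21554787  0.17981819]
((-117.43345642089844, -332.4872131347656), (71.25379943847656, 95.37667083740234), 85.3196029663086) [[-167.86984 -364.10406]
 [ -72.81121 -371.88654]
 [ -66.99707 -300.87036]
 [-162.0557  -293.0879 ]]
knob 31 [-118.88843839   58.0589881 ] [0.52960663 0.1704866  0.08387683] 0.09206529386208828
lever [-119.05652394    2.26308148] [ 6.6348374e-02  9.9779654e-01 -1.1940593e+02  4.8525181e+00] 0.04420619136217624
disc ((-124.23766326904297, -34.51983642578125), 22.478591918945312) 0.039242299086818005
tin [-261.31801173   39.60736248] [-201.60114172   93.14955086] [0.41379992 0.16588164 0.04454615]
awl [-305.12654475 -361.86211003] [-193.05424718 -321.64547752] [ 0.45776824 -0.23949095  0.03150406]
spool [-9.29225772 32.11869224] [37.00505996 76.02672858] [0.65974102 0.18171526 0.05394486]
```

Call:
step_arm([
  [0,0.2,0,1,0],
  [0,1,-1,0,-1],
  [0,1,-1,0,-1],
  [0,1,-1,0,-1],
  [0,1,-1,0,-1],
  [0,1,-1,0,-1],
  [0,1,-1,0,-1],
  [0,1,-1,0,-1],
  [0,1,-1,0,-1],
  [0,1,-1,0,-1],
  [0,1,-1,0,-1],
  [0,1,-1,0,-1],
], squeeze=20)

```text
time: 1.35
tool_pos: [0.4783, 0.2102, 0.2685]
tool_rot: [-3.141, -0.0, 1.872]
contact_force: [0.0, 0.3, 0.0]
opening: 0.002
```

```bash
python3 - <<'E'
from h import *
c=load('top','a');X=clean(cloud(c),c);j=np.load('jig.npz')
for n,(x0,y0,x1,y1) in dict(jar=(335,165,365,200),small=(345,195,385,240)).items():
    p=X[y0:y1,x0:x1].reshape(-1,3);p=p[p[:,2]>.03];print(n,p.min(0),p.max(0),'jig',((p[:,:2]-j['O'])@np.c_[j['n'],j['d']]).min(0),((p[:,:2]-j['O'])@np.c_[j['n'],j['d']]).max(0))
E
```

```text
jar [ 0.55717941 -0.43620391  0.03018223] [ 0.61954016 -0.37204651  0.09253295] jig [-0.15780927 -0.55172124] [-0.09411778 -0.48700379]
small [ 0.41892057 -0.49304704  0.03001067] [ 0.52862577 -0.42165121  0.05653407] jig [-0.30276772 -0.59550689] [-0.1901741  -0.52249258]
```

Call:
step_arm([
  [0,1,-1,0,-1],
  [0,1,-1,0,-1],
  [0,1,-1,0,-1],
  [0,1,-1,0,-0.4],
  [0,0,-1,0,0],
  [0,0,-1,0,0],
  [0,0,-1,0,0],
  [0,0,-1,0,0],
  [0,0,-1,0,0],
  [0,0,-1,0,0],
  [0,0,-1,0,0],
  [0,0,-1,0,0],
])

```text
time: 2.55
tool_pos: [0.5773, -0.0895, 0.2684]
tool_rot: [-3.141, -0.0, 1.604]
contact_force: [0.4, -0.2, -0.6]
opening: 0.0003
```

Call:
step_arm([
  [0,0,-1,0,0],
  [0,0,-1,0,0],
  [0,0,-1,0,0],
  [0,0,-1,0,0],
  [0,0,-1,0,0],
  [0,0,-1,0,0],
  [0,0,-1,0,0],
  [0,0,-1,0,0],
  [0,0,-1,0,0],
  [0,0,0,0,0],
])

```text
time: 3.55
tool_pos: [0.5768, -0.3166, 0.2676]
tool_rot: [-3.14, 0.0, 1.601]
contact_force: [-0.9, -0.4, -0.2]
opening: 0.0005
```

Call:
step_arm([
  [0,0,0,-1,0],
  [0,0,0,-1,0],
  [0,0,0,-1,0],
  [0,0,0,-0.9,0],
  [0,0,0.8,0,0],
  [0,0,0.4,0,0],
  [0,0,0.2,0,0],
  [0,0,0,0,0],
])

```text
time: 4.35
tool_pos: [0.5781, -0.2778, 0.1722]
tool_rot: [3.14, 0.001, 1.605]
contact_force: [-0.1, -0.5, -0.3]
opening: 0.0004
```

```bash
python3 - <<'E'
from h import *
snap('scene','b');snap('wrist','b');print(sensors.observe()['contact_force'])
c=load('scene','b')
im=c['pixels'][125:265,145:345]
cv2.imwrite('pics/b_scz.png',cv2.resize(im,None,fx=4,fy=4,interpolation=cv2.INTER_CUBIC))
E
```

```text
[ 0.47606086 -0.15022536 -0.39741068]
```

View pics/b_scz.png

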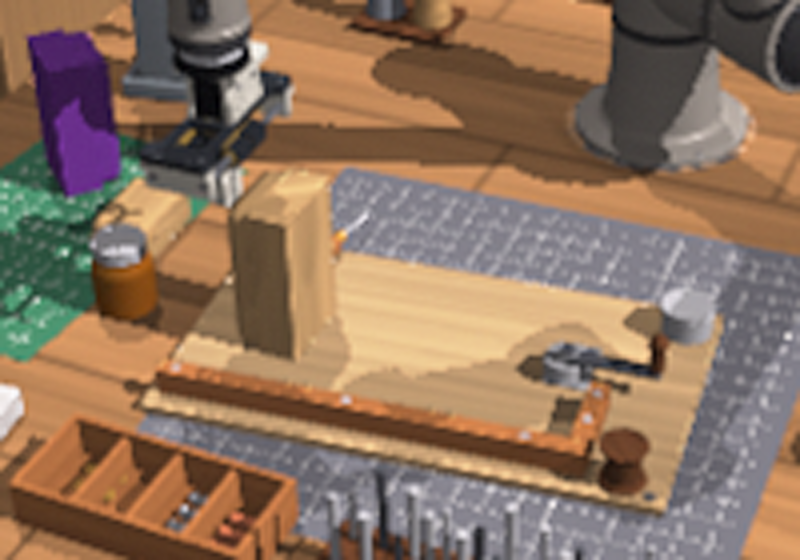

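The shut fingers (about 215,185) are just behind the block's crown near its top (240,210), and nothing else is close. I'll push gently.

Call:
step_arm([
  [0,0,0.25,0,0],
  [0,0,0.25,0,0],
  [0,0,0.25,0,0],
  [0,0,0.25,0,0],
  [0,0,0.25,0,0],
])

```text
time: 4.95
tool_pos: [0.5776, -0.2468, 0.1714]
tool_rot: [3.141, 0.0, 1.604]
contact_force: [-0.6, -1.2, 1.6]
opening: 0.0005
```

Call:
step_arm([
  [0,0,0.3,0,0],
  [0,0,0.3,0,0],
  [0,0,0.3,0,0],
  [0,0,0.3,0,0],
  [0,0,0.3,0,0],
])

```text
time: 5.45
tool_pos: [0.5774, -0.2089, 0.171]
tool_rot: [-3.141, -0.0, 1.604]
contact_force: [0.2, 0.9, -0.0]
opening: 0.0005
```

```bash
python3 - <<'E'
from h import *
snap('scene','c')
c=load('scene','c')
im=c['pixels'][125:265,145:345]
cv2.imwrite('pics/c_scz.png',cv2.resize(im,None,fx=4,fy=4,interpolation=cv2.INTER_CUBIC))
E
```

```text
(no output)
```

View pics/c_scz.png

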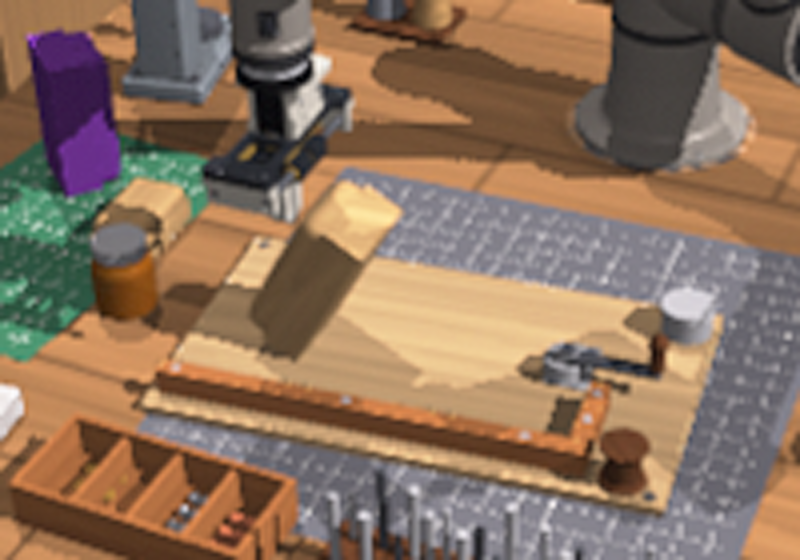

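The block is falling freely ahead of the fingers. I'll wait, then back off behind its near end.

Call:
step_arm([
  [0,0,-0.5,0,0],
  [0,0,-1,0,0],
  [0,0,-1,0,0],
  [0,0,-1,0,0],
  [0,0,-1,0,0],
  [0,0,0,0,0.5],
  [0,0,0,0,0.5],
  [0,0,0,0,0],
  [0,0,0,0,0],
])

```text
time: 6.4
tool_pos: [0.5773, -0.3231, 0.1711]
tool_rot: [3.142, 0.0, 1.682]
contact_force: [-0.2, -0.2, -0.2]
opening: 0.0005
```

```bash
cat > blk.py <<'E'
from h import *
import sys
def meas(tag):
    c=snap('top',tag);X=clean(cloud(c),c);z=X[...,2];j=np.load('jig.npz');A=np.c_[j['n'],j['d']]
    Q=np.full(X.shape[:2]+(2,),np.nan);Q[:]=(X[...,:2]-j['O'])@A*1000
    m=(z>.075)&(z<.095)&(Q[...,0]>-210)&(Q[...,0]<-2)&(Q[...,1]>-360)&(Q[...,1]<-3)
    n,l,s,_=cv2.connectedComponentsWithStats(m.astype(np.uint8));k=1+np.argmax(s[1:,4]);m=l==k
    P=Q[m].astype(np.float32);r=cv2.minAreaRect(P);print('top face jig mm',m.sum(),r,'z',z[m].mean());print(cv2.boxPoints(r).round(1).tolist())
    m=(z>.058)&(z<.1)&(Q[...,0]>-260)&(Q[...,0]<-95)&(Q[...,1]>-140)&(Q[...,1]<90)&~m
    n,l,s,_=cv2.connectedComponentsWithStats(m.astype(np.uint8))
    for i in range(1,n):
        if s[i,4]>6: print('cand knob',s[i,4],Q[l==i].mean(0).round(1),z[l==i].mean())
    im=c['pixels'][135:260,155:335];cv2.imwrite(f'pics/{tag}_tz.png',cv2.resize(im,None,fx=4.4,fy=4.4,interpolation=cv2.INTER_CUBIC))
if __name__=='__main__': meas(sys.argv[1])
E
python3 blk.py d
```

```text
top face jig mm 1282 ((-104.73857879638672, -209.8542022705078), (166.08175659179688, 92.98575592041016), 84.11327362060547) z 0.08361855026506448
[[-159.5, -287.70001220703125], [-67.0, -297.20001220703125], [-50.0, -132.0], [-142.5, -122.5]]
cand knob 11 [-110.4 -126.9] 0.0708456013445235
cand knob 32 [-118.7   58.2] 0.08310382261855231
cand knob 9 [-139.8 -132.5] 0.06428526534063495
```

View pics/d_tz.png

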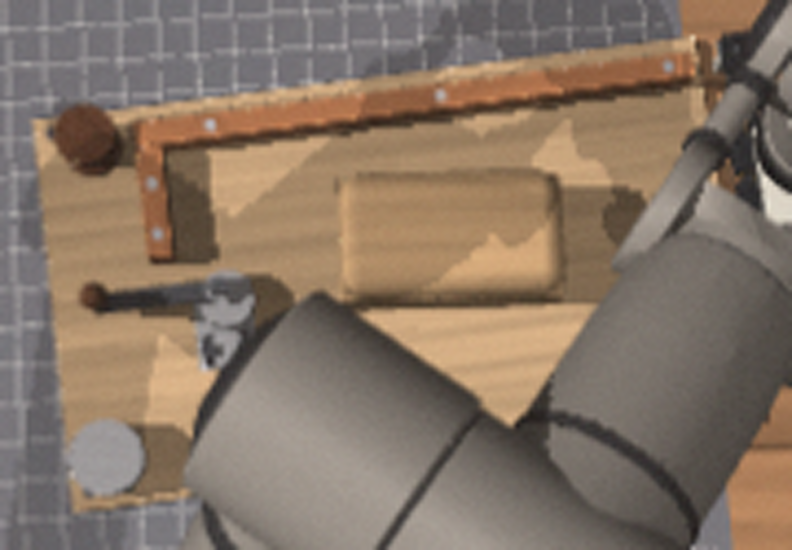

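The block lies crown up at zoom pixel (450,235): jig centre (-105,-210), yaw -0.10. It's clear of everything. Next I'll bring the fingers down on its near side.

Call:
step_arm([
  [0,-0.5,1,0,0],
  [0,-0.5,1,0,0],
  [0,-0.5,1,0,0],
  [0,-0.5,1,0,0],
  [0,-0.5,1,0,0],
  [0,-0.5,1,0,0],
  [0,-0.5,1,0,0],
  [0,-0.34,1,0,0],
  [0,0,0.12,0,0],
  [0,0,0,0,0],
])

```text
time: 7.45
tool_pos: [0.482, -0.1192, 0.1717]
tool_rot: [3.14, 0.001, 1.685]
contact_force: [0.7, 0.0, 0.5]
opening: 0.0003
```

Call:
step_arm([
  [0,0,0,-0.9,0],
  [0,0,0,-1,0],
  [0,0,0,-1,0],
  [0,0,0,-1,0],
  [0,0,0,-0.86,0],
  [0,0,0,0,0],
  [0,0,0,0,0],
])

```text
time: 8.15
tool_pos: [0.4821, -0.1202, 0.0524]
tool_rot: [3.142, 0.0, 1.683]
contact_force: [0.5, -0.7, 0.7]
opening: 0.0002
```

```bash
python3 blk.py e|head -2;python3 -c "
from h import *
snap('wrist','e')
print(sensors.observe())"
```

```text
top face jig mm 572 ((-105.53340148925781, -208.8314208984375), (162.9432830810547, 91.70883178710938), 82.41731262207031) z 0.08344328347702853
[[-161.6999969482422, -283.5], [-70.80000305175781, -295.6000061035156], [-49.29999923706055, -134.10000610351562], [-140.1999969482422, -122.0]]
{'time': 8.25, 'qpos': array([-3.98194530e-01,  5.35663771e-01,  1.83125564e+00, -5.28213860e-05,
        7.72308197e-01, -5.10679753e-01]), 'qvel': array([ 0.00408658, -0.01100755,  0.00451204, -0.00080491, -0.00304327,
        0.00136837]), 'joint_efforts': array([-8.81966902e-02, -4.38619065e+01, -1.59654146e+01,  3.14400229e-02,
        8.45867302e-02, -2.76375598e-03]), 'tool_pos': array([ 0.48255123, -0.12012056,  0.05330948]), 'tool_rot': array([3.13954741e+00, 1.18819855e-03, 1.68331813e+00]), 'contact_force': array([-0.39678748, -0.3991394 ,  0.23647404]), 'torque': array([-0.0993226 ,  0.09304861, -0.02626075]), 'opening': 0.0006353968214520678}
```

View pics/e_wrist.png

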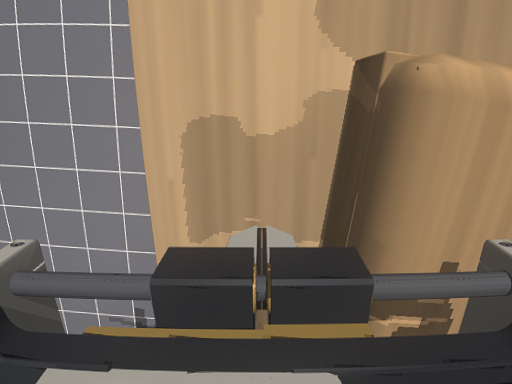

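Call:
step_arm([
  [0,0.4,0.046,0,0],
  [0,0.4,0.046,0,0],
  [0,0.25,0.029,0,0],
  [0,0.25,0.029,0,0],
  [0,0.25,0.029,0,0],
])

```text
time: 8.75
tool_pos: [0.5199, -0.1149, 0.0527]
tool_rot: [-3.139, 0.0, 1.684]
contact_force: [-7.4, -3.1, 6.7]
opening: 0.0007
```

Call:
step_arm([
  [0,0.25,0.029,0,0],
  [0,0.25,0.029,0,0],
  [0,0.25,0.029,0,0],
  [0,0.25,0.029,0,0],
])

```text
time: 9.15
tool_pos: [0.5448, -0.112, 0.0527]
tool_rot: [-3.139, -0.0, 1.684]
contact_force: [-7.8, -1.5, 5.6]
opening: 0.0002
```

Call:
step_arm([
  [0,0.2,0.023,0,0],
  [0,0.2,0.023,0,0],
  [0,0.16,0.018,0,0],
])

```text
time: 9.45
tool_pos: [0.5588, -0.1102, 0.0526]
tool_rot: [-3.139, -0.0, 1.684]
contact_force: [-7.4, -0.8, 6.6]
opening: 0.0002
```

```bash
python3 blk.py f|head -2
```

```text
top face jig mm 213 ((-48.66156768798828, -134.71774291992188), (39.215389251708984, 92.24072265625), 72.95919799804688) z 0.08329739429608199
[[-98.5, -139.89999389648438], [-10.300000190734863, -167.0], [1.2000000476837158, -129.5], [-87.0, -102.5]]
```

```bash
python3 -c "
from h import *
snap('wrist','f');c=snap('scene','f')
cv2.imwrite('pics/f_scz.png',cv2.resize(c['pixels'][125:265,145:345],None,fx=4,fy=4,interpolation=cv2.INTER_CUBIC))"
```

```text
(no output)
```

View pics/f_tz.png

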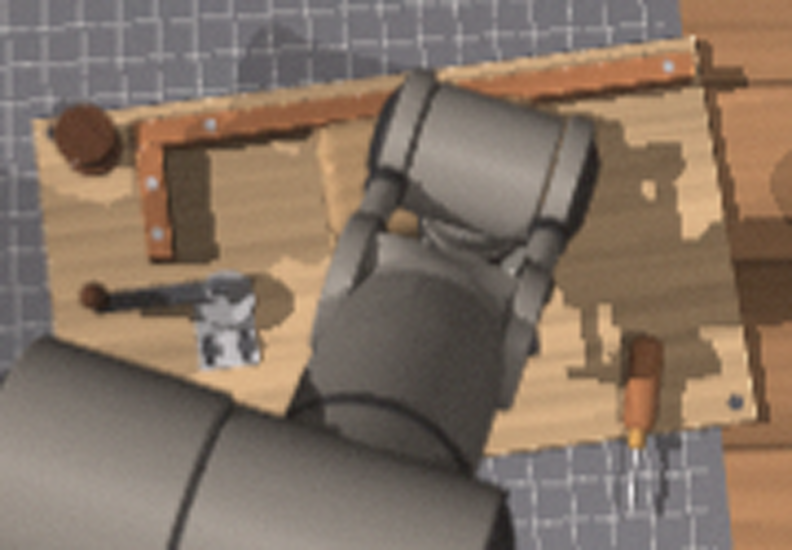

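View pics/f_scz.png

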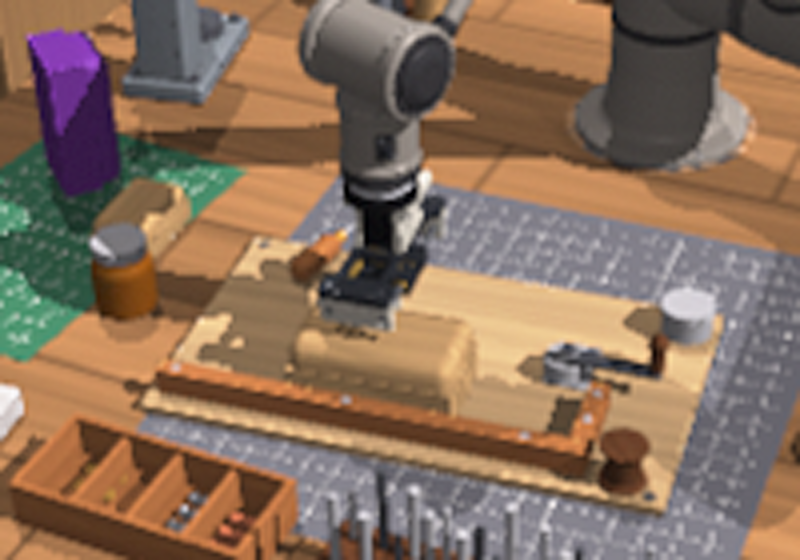

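Call:
step_arm([
  [0,0.1,0.011,0,0],
  [0,0.1,0.011,0,0],
  [0,0,0,0,0],
])

```text
time: 9.9
tool_pos: [0.5615, -0.1091, 0.0524]
tool_rot: [-3.135, -0.002, 1.685]
contact_force: [-15.3, 1.0, 12.0]
opening: 0.0003
```

Call:
step_arm([
  [0,-0.4,-0.046,0,0],
  [0,-0.8,-0.09,0,0],
  [0,-0.4,-0.05,0.5,0],
  [0,0,0,1,0],
  [0,0,0,1,0],
  [0,0,0,1,0],
  [0,0.4,-1,0,0],
  [0,0.4,-1,0,0],
  [0,0.4,-1,0,0],
  [0,0.4,-1,0,0],
  [0,0.4,-1,0,0],
  [0,0.4,-1,0,0],
])

```text
time: 11.1
tool_pos: [0.5851, -0.2655, 0.1397]
tool_rot: [3.14, 0.0, 1.684]
contact_force: [0.4, -0.9, 0.1]
opening: 0.0002
```

```bash
python3 blk.py g
```

```text
top face jig mm 1260 ((-50.79084777832031, -204.00222778320312), (93.05359649658203, 165.39170837402344), 1.437704086303711) z 0.08358846166204249
[[-99.4000015258789, -122.5], [-95.19999694824219, -287.79998779296875], [-2.200000047683716, -285.5], [-6.400000095367432, -120.19999694824219]]
cand knob 32 [-118.7   58.2] 0.08302234148328798
```

View pics/g_tz.png

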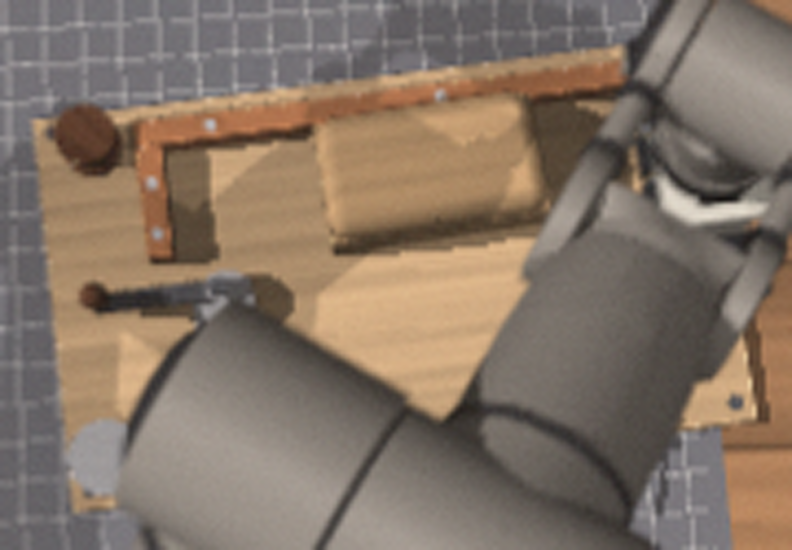

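Call:
step_arm([
  [0,0.86,0.5,0,0],
  [0,0.86,0.5,0,0],
  [0,0,0.86,0,0],
  [0,0,0,-0.8,0],
  [0,0,0,-1,0],
  [0,0,0,-1,0],
  [0,0,0,-0.7,0],
  [0,0,0,0,0],
])

```text
time: 11.95
tool_pos: [0.6252, -0.2162, 0.0494]
tool_rot: [-3.137, -0.003, 1.684]
contact_force: [-0.1, -0.1, 0.1]
opening: 0.0003
```

Call:
step_arm([
  [0,-0.046,0.4,0,0],
  [0,-0.046,0.4,0,0],
  [0,-0.046,0.4,0,0],
  [0,-0.023,0.2,0,0],
  [0,-0.023,0.2,0,0],
  [0,-0.023,0.2,0,0],
  [0,-0.023,0.2,0,0],
])

```text
time: 12.65
tool_pos: [0.6221, -0.1693, 0.0533]
tool_rot: [3.14, 0.003, 1.684]
contact_force: [-0.6, -6.4, 1.9]
opening: 0.0008
```

Call:
step_arm([
  [0,-0.023,0.2,0,0],
  [0,-0.023,0.2,0,0],
  [0,-0.023,0.2,0,0],
])

```text
time: 12.95
tool_pos: [0.6204, -0.1545, 0.0533]
tool_rot: [3.14, 0.003, 1.683]
contact_force: [-0.3, -6.3, 3.2]
opening: 0.0004
```

Call:
step_arm([
  [0,-0.023,0.2,0,0],
  [0,-0.023,0.2,0,0],
  [0,-0.023,0.2,0,0],
  [0,-0.023,0.2,0,0],
  [0,-0.023,0.2,0,0],
])

```text
time: 13.45
tool_pos: [0.6176, -0.1295, 0.0533]
tool_rot: [3.139, 0.003, 1.683]
contact_force: [-0.7, -6.6, 2.9]
opening: 0.0003
```

```bash
python3 blk.py i
```

```text
top face jig mm 633 ((-48.55183029174805, -122.45905303955078), (107.27255249023438, 92.47990417480469), 89.51907348632812) z 0.08393223003824389
[[-95.19999694824219, -175.6999969482422], [-2.799999952316284, -176.5], [-1.899999976158142, -69.19999694824219], [-94.30000305175781, -68.4000015258789]]
```

View pics/i_tz.png

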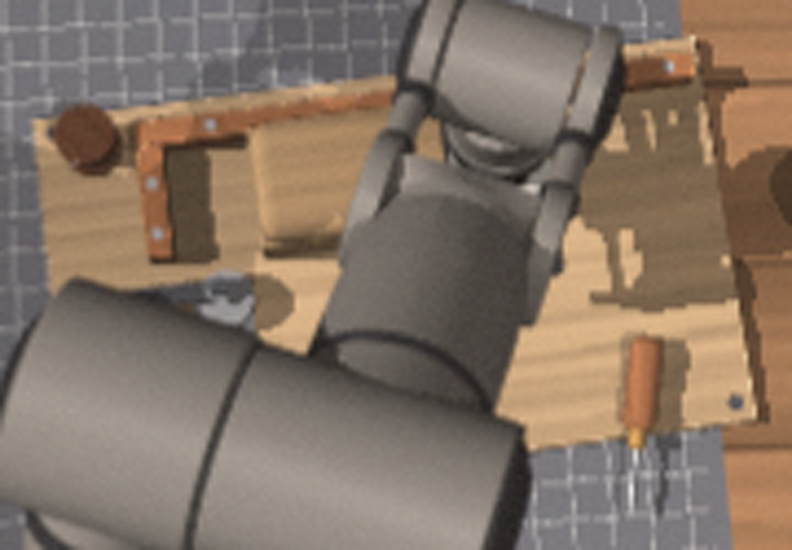

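Call:
step_arm([
  [0,0.046,-0.4,0,0],
  [0,0.6,0.07,0,0],
  [0,0,0,0,0],
  [0,-0.04,0.35,0,0],
  [0,-0.023,0.2,0,0],
  [0,-0.023,0.2,0,0],
  [0,-0.023,0.2,0,0],
  [0,-0.023,0.2,0,0],
  [0,-0.023,0.2,0,0],
])

```text
time: 14.4
tool_pos: [0.6287, -0.1021, 0.0521]
tool_rot: [-3.141, 0.0, 1.684]
contact_force: [-1.6, -3.4, -2.5]
opening: 0.0004
```

Call:
step_arm([
  [0,-0.023,0.2,0,0],
  [0,-0.023,0.2,0,0],
  [0,-0.023,0.2,0,0],
  [0,-0.023,0.2,0,0],
])

```text
time: 14.8
tool_pos: [0.6268, -0.0821, 0.0523]
tool_rot: [-3.142, 0.0, 1.684]
contact_force: [-2.0, -4.2, -1.6]
opening: 0.0004
```

```bash
python3 blk.py k; python3 -c "
from h import *
j=np.load('jig.npz');p=sensors.observe()['tool_pos'][:2]-j['O'];print(p@j['n'],p@j['d'])"
```

```text
top face jig mm 544 ((-48.80169677734375, -68.52595520019531), (91.12307739257812, 94.9723129272461), 87.03529357910156) z 0.08392392286543737
[[-98.5999984741211, -111.5999984741211], [-3.700000047683716, -116.5], [1.0, -25.5], [-93.9000015258789, -20.600000381469727]]
cand knob 31 [-118.3   58.4] 0.08265096858445906
-0.05104832591587983 -0.20310267086595082
```

Call:
step_arm([
  [0,-0.023,0.2,0,0],
  [0,-0.023,0.2,0,0],
  [0,-0.023,0.2,0,0],
])

```text
time: 15.15
tool_pos: [0.6253, -0.0672, 0.0524]
tool_rot: [3.141, 0.0, 1.684]
contact_force: [-0.8, -4.9, -1.2]
opening: 0.0005
```

Call:
step_arm([
  [0,-0.009,0.08,0,0],
  [0,0,0,0,0],
])

```text
time: 15.35
tool_pos: [0.6251, -0.0647, 0.0524]
tool_rot: [3.141, -0.001, 1.684]
contact_force: [0.2, 0.0, 0.1]
opening: 0.0008
```

Call:
step_arm([
  [0,-0.009,0.08,0,0],
  [0,-0.009,0.08,0,0],
])

```text
time: 15.55
tool_pos: [0.6249, -0.0616, 0.0525]
tool_rot: [3.141, 0.0, 1.684]
contact_force: [-0.4, -4.8, -0.7]
opening: 0.0006
```

Call:
step_arm([
  [0,-0.007,0.06,0,0],
  [0,0,0,0,0],
])

```text
time: 15.75
tool_pos: [0.6248, -0.0606, 0.0525]
tool_rot: [3.14, 0.001, 1.684]
contact_force: [0.7, -6.8, -0.9]
opening: 0.0005
```

Call:
step_arm([
  [0,-0.007,0.06,0,0],
  [0,0,0,0,0],
])

```text
time: 15.95
tool_pos: [0.6248, -0.0606, 0.0526]
tool_rot: [3.14, 0.003, 1.684]
contact_force: [0.7, -11.6, -1.3]
opening: 0.0005
```

Call:
step_arm([
  [0,-0.007,0.06,0,0],
  [0,0,0,0,0],
])

```text
time: 16.15
tool_pos: [0.6248, -0.0605, 0.0529]
tool_rot: [3.14, 0.005, 1.683]
contact_force: [-1.3, -16.5, 0.2]
opening: 0.0006
```

Call:
step_arm([
  [0,0.05,-0.4,0,0],
  [0,0.05,-0.6,0,0],
  [0,0,0,1,0],
  [0,0,0,1,0],
  [0,0,0,1,0],
  [0,0,0,1,0],
  [0,-1,0.5,0,0],
  [0,-1,0.5,0,0],
  [0,-1,0.5,0,0],
  [0,-1,0.5,0,0],
  [0,-0.4,0.5,0,0],
  [0,0,0.5,0,0],
])

```text
time: 17.35
tool_pos: [0.5161, -0.0062, 0.1526]
tool_rot: [3.141, -0.0, 1.683]
contact_force: [0.6, -0.6, -0.1]
opening: 0.0006
```

```bash
python3 blk.py l; python3 -c "
from h import *
j=np.load('jig.npz');p=sensors.observe()['tool_pos'][:2]-j['O'];print(p@j['n'],p@j['d'],sensors.observe()['tool_pos'])"
```

```text
top face jig mm 113 ((-42.52508544921875, -10.344249725341797), (26.185192108154297, 88.50313568115234), 75.79801940917969) z 0.08225931855252007
[[-88.5999984741211, -12.199999809265137], [-2.799999952316284, -33.900001525878906], [3.5999999046325684, -8.5], [-82.19999694824219, 13.199999809265137]]
cand knob 30 [-118.3   58.2] 0.08205097002938741
-0.1513116955214008 -0.11454367563866873 [ 0.51705635 -0.00468599  0.15269277]
```

View pics/l_tz.png

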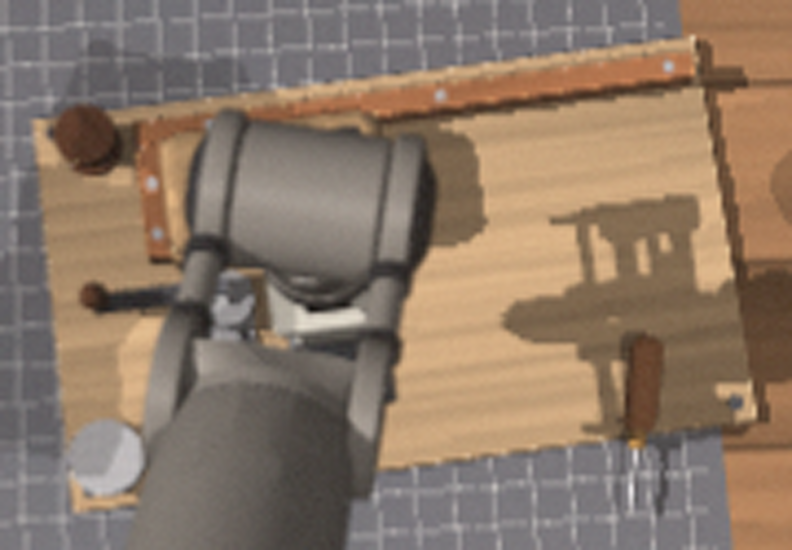

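Call:
step_arm([
  [0,0,0,-1,0],
  [0,0,0,-1,0],
  [0,0,0,-1,0],
  [0,0,0,-1,0],
  [0,0.4,0.046,0,0],
  [0,0.4,0.046,0,0],
  [0,0.2,0.023,0,0],
  [0,0,0,0,0],
])

```text
time: 18.2
tool_pos: [0.5437, -0.0041, 0.0535]
tool_rot: [3.138, 0.001, 1.684]
contact_force: [-0.1, 0.3, -0.8]
opening: 0.0005
```

Call:
step_arm([
  [0,0.1,0.011,0,0],
  [0,0.1,0.011,0,0],
  [0,0,0,0,0],
])

```text
time: 18.5
tool_pos: [0.5469, -0.0035, 0.0527]
tool_rot: [3.141, 0.0, 1.684]
contact_force: [-0.3, 0.7, 0.1]
opening: 0.0005
```

Call:
step_arm([
  [0,0.06,0.007,0,0],
  [0,0.06,0.007,0,0],
  [0,0,0,0,0],
])

```text
time: 18.8
tool_pos: [0.5497, -0.0032, 0.0523]
tool_rot: [3.141, 0.0, 1.684]
contact_force: [1.0, -1.1, -0.1]
opening: 0.0004
```

Call:
step_arm([
  [0,0.06,0.007,0,0],
  [0,0,0,0,0],
])

```text
time: 19.0
tool_pos: [0.551, -0.003, 0.0522]
tool_rot: [-3.141, -0.0, 1.684]
contact_force: [0.0, -0.3, -0.6]
opening: 0.0006
```

Call:
step_arm([
  [0,0.06,0.007,0,0],
  [0,0,0,0,0],
])

```text
time: 19.2
tool_pos: [0.551, -0.0029, 0.0521]
tool_rot: [-3.138, -0.0, 1.684]
contact_force: [-6.8, -1.4, 3.8]
opening: 0.0003
```

Call:
step_arm([
  [0,0.06,0.007,0,0],
  [0,0,0,0,0],
])

```text
time: 19.4
tool_pos: [0.551, -0.0029, 0.0521]
tool_rot: [-3.135, -0.001, 1.684]
contact_force: [-12.5, -3.6, 8.5]
opening: 0.0003
```

Call:
step_arm([
  [0,0.06,0.007,0,0],
  [0,0,0,0,0],
])

```text
time: 19.6
tool_pos: [0.551, -0.0029, 0.0522]
tool_rot: [-3.132, -0.001, 1.684]
contact_force: [-18.4, -4.6, 14.3]
opening: 0.0005
```

Call:
step_arm([
  [0,-0.4,-0.046,0,0],
  [0,-1,-0.1,0,0],
  [0,-0.4,0,0.4,0],
  [0,0,0,1,0],
  [0,0,0,1,0],
  [0.55,0,0,1,0],
  [0.55,0,1,0.7,0],
  [0.55,0.2,1,0,0],
  [0.55,0.2,1,0,0],
  [0.55,0.2,1,0,0],
  [0.55,0.2,1,0,0],
  [0.55,0,1,0,-0.5],
])

```text
time: 20.8
tool_pos: [0.5314, 0.1452, 0.1557]
tool_rot: [3.139, -0.0, 1.643]
contact_force: [0.6, 0.2, -0.2]
opening: 0.0487
```

Call:
step_arm([
  [0.55,0.2,1,0,0],
  [0.55,0,0,0,0],
  [0.55,0,0,0,0],
])

```text
time: 21.1
tool_pos: [0.5356, 0.1692, 0.1552]
tool_rot: [3.141, 0.0, 1.645]
contact_force: [0.4, -0.1, 0.1]
opening: 0.0506
```

```bash
python3 blk.py m; python3 -c "
from h import *
j=np.load('jig.npz');p=sensors.observe()['tool_pos'][:2]-j['O'];print(p@j['n'],p@j['d'],sensors.observe()['tool_pos'])
c=snap('wrist','m')
c=snap('scene','m')
cv2.imwrite('pics/m_scz.png',cv2.resize(c['pixels'][155:265,165:345],None,fx=4.4,fy=4.4,interpolation=cv2.INTER_CUBIC))"
```

```text
top face jig mm 1271 ((-48.72808074951172, -85.58534240722656), (164.58380126953125, 93.09365844726562), 89.65837097167969) z 0.08390148838519464
[[-95.80000305175781, -167.60000610351562], [-2.700000047683716, -168.1999969482422], [-1.7000000476837158, -3.5999999046325684], [-94.80000305175781, -3.0]]
-0.11323524882318604 0.0555053938736998 [0.53551391 0.16859361 0.15513733]
```

View pics/m_tz.png

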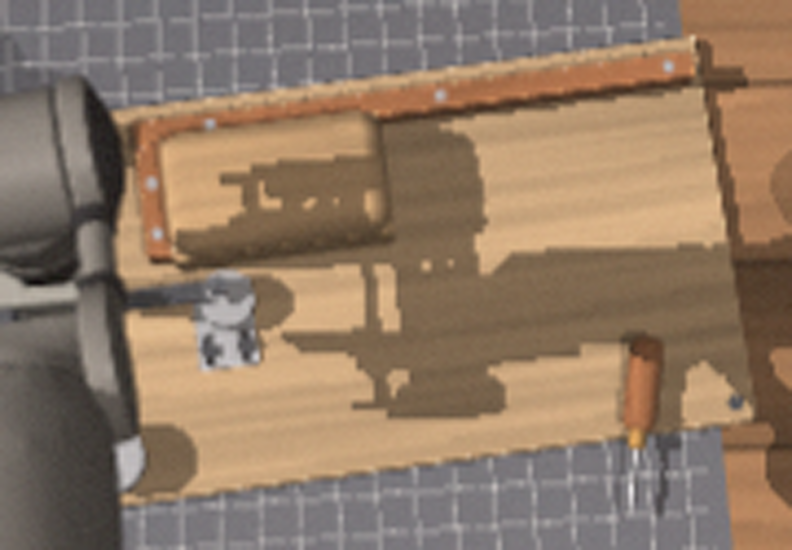

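View pics/m_wrist.png

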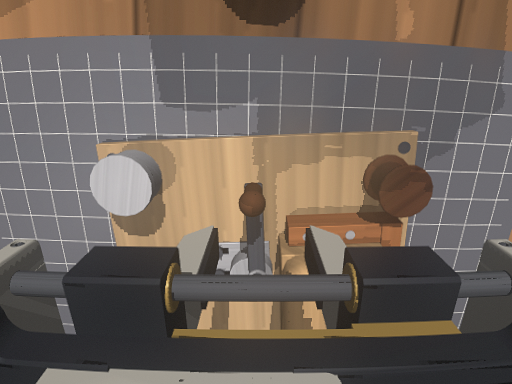

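View pics/m_scz.png

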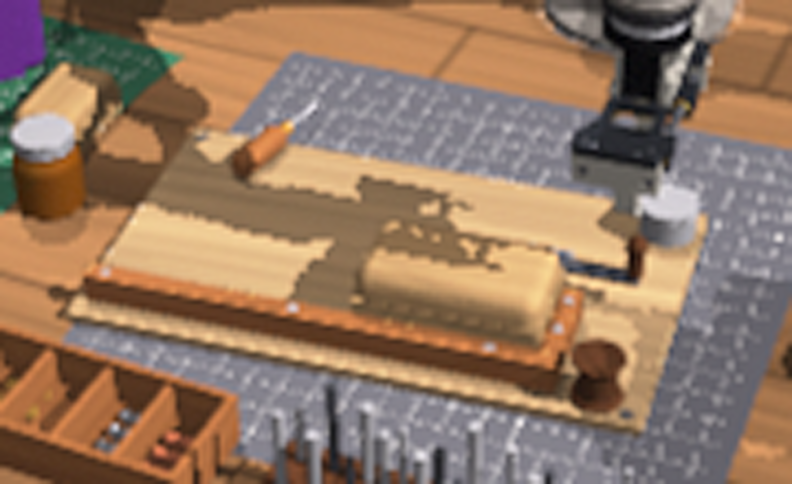

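Call:
step_arm([
  [0.55,-0.21,0.09,-0.4,0],
  [0.55,0,0,-1,0],
  [0.55,0,0,-1,0],
  [0.55,0,0,-1,0],
  [0.4,0,0,0,0],
  [0.4,0,0,0,0],
])

```text
time: 21.85
tool_pos: [0.5299, 0.1708, 0.0696]
tool_rot: [-3.141, 0.0, 1.643]
contact_force: [-0.1, 0.5, 0.4]
opening: 0.0394
```

```bash
python3 -c "
from h import *
j=np.load('jig.npz');p=sensors.observe()['tool_pos'][:2]-j['O'];print(p@j['n'],p@j['d'],sensors.observe()['tool_pos'])
c=snap('wrist','n')
c=snap('scene','n')
cv2.imwrite('pics/n_scz.png',cv2.resize(c['pixels'][155:265,205:385],None,fx=4.4,fy=4.4,interpolation=cv2.INTER_CUBIC))"
```

```text
-0.11852029372725897 0.05832420331288464 [0.52994217 0.17079203 0.06963901]
```

View pics/n_wrist.png

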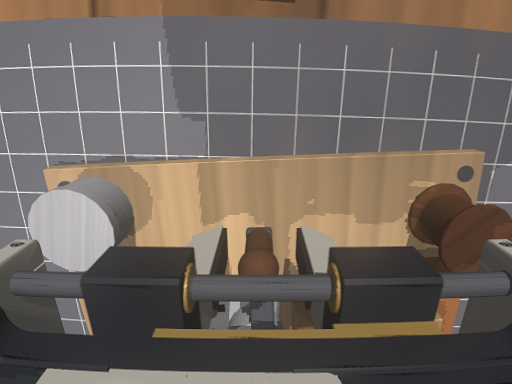

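View pics/n_scz.png

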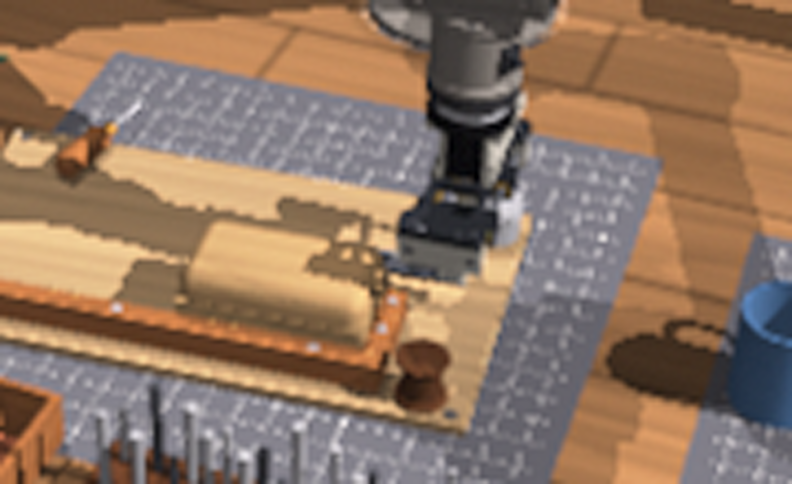

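```bash
cat > arc.py <<'E'
from h import *
import sys
j=np.load('jig.npz');A=np.c_[j['n'],j['d']]
s=sensors.observe();p=(s['tool_pos'][:2]-j['O'])@A*1000
piv=np.array([-124.3,-31.6]);v=p-piv
print('r',np.hypot(*v),'theta',np.radians(5)-np.arctan2(v[0],v[1]),'yaw-theta0',s['tool_rot'][2], 'F',s['contact_force'].round(1))
f=s['contact_force'][:2]@A; u=v/np.hypot(*v);t=np.array([-u[1],u[0]]);print('F tangential(+ccw) on tool',f@t,'radial',f@u)
E
cat > arcplan.py <<'E'
from h import *
j=np.load('jig.npz');A=np.c_[j['n'],j['d']];a=np.radians(5)
th=0.02+.08*np.arange(27);P=90*np.c_[np.sin(a-th),np.cos(a-th)];D=np.diff(P,axis=0)@A.T/25
for t,x in zip(th[1:],D): print(round(t,2),x.round(2))
E
python3 arcplan.py;python3 arc.py
```

```text
0.1 [-0.29 -0.02]
0.18 [-0.28 -0.05]
0.26 [-0.28 -0.07]
0.34 [-0.27 -0.09]
0.42 [-0.26 -0.11]
0.5 [-0.25 -0.13]
0.58 [-0.24 -0.15]
0.66 [-0.23 -0.17]
0.74 [-0.22 -0.19]
0.82 [-0.2  -0.21]
0.9 [-0.18 -0.22]
0.98 [-0.16 -0.24]
1.06 [-0.14 -0.25]
1.14 [-0.12 -0.26]
1.22 [-0.1  -0.27]
1.3 [-0.08 -0.28]
1.38 [-0.06 -0.28]
1.46 [-0.04 -0.29]
1.54 [-0.01 -0.29]
1.62 [ 0.01 -0.29]
1.7 [ 0.03 -0.29]
1.78 [ 0.06 -0.28]
1.86 [ 0.08 -0.28]
1.94 [ 0.1  -0.27]
2.02 [ 0.12 -0.26]
2.1 [ 0.14 -0.25]
r 90.40572276792463 theta 0.011638213838634462 yaw-theta0 1.6435041368178043 F [ 0.7  0.2 -0.4]
F tangential(+ccw) on tool -0.6887322830952598 radial 0.18733086771159724
```

Call:
step_arm([
  [0.34,-0.29,-0.02,0,1],
  [0.34,-0.28,-0.05,0,1],
  [0.34,-0.28,-0.07,0,1],
  [0.34,-0.27,-0.09,0,1],
  [0.34,-0.26,-0.11,0,1],
  [0.34,-0.25,-0.13,0,1],
])

```text
time: 22.55
tool_pos: [0.4909, 0.1595, 0.0715]
tool_rot: [3.137, 0.002, 2.127]
contact_force: [2.5, -0.5, -0.6]
opening: 0.0314
```

Call:
step_arm([
  [0.34,-0.24,-0.15,0,1],
  [0.34,-0.23,-0.17,0,1],
  [0.34,-0.22,-0.19,0,1],
  [0.34,-0.2,-0.21,0,1],
])

```text
time: 22.95
tool_pos: [0.4687, 0.1415, 0.0715]
tool_rot: [3.138, 0.003, 2.447]
contact_force: [2.2, 0.8, 0.1]
opening: 0.0314
```

```bash
python3 arc.py; python3 blk.py o;  python3 -c "
from h import *
snap('wrist','o')"
```

```text
r 89.45991330040874 theta 0.7982787922279863 yaw-theta0 2.44699798353209 F [2.2 0.8 0.1]
F tangential(+ccw) on tool -2.0951663492100154 radial -1.1093269176129947
top face jig mm 1266 ((-49.23805618286133, -85.29740142822266), (93.00768280029297, 163.7931365966797), 0.8784589171409607) z 0.08400028697133266
[[-97.0, -4.099999904632568], [-94.5, -167.89999389648438], [-1.5, -166.5], [-4.0, -2.700000047683716]]
```

View pics/o_wrist.png

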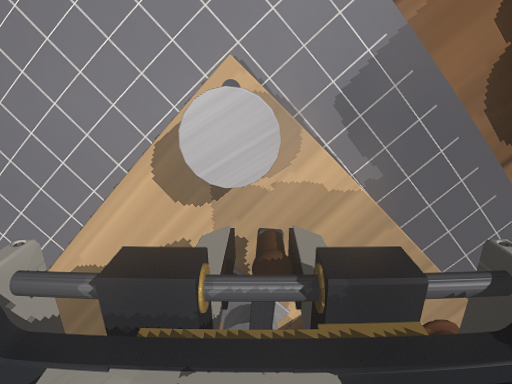

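Call:
step_arm([
  [0.34,-0.18,-0.22,0,1],
  [0.34,-0.08,-0.12,0,0.5],
  [0.34,-0.08,-0.12,0,0.5],
])

```text
time: 23.35
tool_pos: [0.4599, 0.1303, 0.0709]
tool_rot: [3.139, 0.002, 2.603]
contact_force: [0.8, 2.1, 1.5]
opening: 0.0309
```

Call:
step_arm([
  [0.34,-0.07,-0.125,0,0.5],
  [0.34,-0.07,-0.125,0,0.5],
])

```text
time: 23.55
tool_pos: [0.4563, 0.1241, 0.0709]
tool_rot: [3.14, 0.002, 2.683]
contact_force: [0.1, 2.1, 2.6]
opening: 0.0312
```

Call:
step_arm([
  [0.34,-0.06,-0.13,0,0.5],
  [0.34,-0.06,-0.13,0,0.5],
])

```text
time: 23.75
tool_pos: [0.4532, 0.1176, 0.0708]
tool_rot: [3.14, 0.002, 2.763]
contact_force: [0.2, 3.1, 0.9]
opening: 0.0315
```

```bash
python3 arc.py
```

```text
r 89.19089793616223 theta 1.1188211229131952 yaw-theta0 2.7629135960069955 F [0.2 3.1 0.9]
F tangential(+ccw) on tool -2.8756251940822586 radial 1.1046436823208148
```

Call:
step_arm([
  [0.34,-0.05,-0.135,0,0.5],
  [0.34,0,0,0,0],
])

```text
time: 23.95
tool_pos: [0.4516, 0.1139, 0.0706]
tool_rot: [3.141, 0.002, 2.802]
contact_force: [0.7, 0.1, 0.7]
opening: 0.0312
```

Call:
step_arm([
  [0.34,-0.05,-0.135,0,0.5],
  [0.34,0,0,0,0],
])

```text
time: 24.15
tool_pos: [0.4504, 0.1105, 0.0703]
tool_rot: [3.141, 0.001, 2.842]
contact_force: [0.8, 0.9, 0.4]
opening: 0.0315
```

Call:
step_arm([
  [0.34,-0.04,-0.14,0,0.5],
  [0.34,0,0,0,0],
])

```text
time: 24.35
tool_pos: [0.4493, 0.1073, 0.0702]
tool_rot: [3.141, 0.001, 2.882]
contact_force: [0.7, 2.6, 1.5]
opening: 0.0309
```

Call:
step_arm([
  [0.34,-0.04,-0.14,0,0.5],
  [0.34,0,0,0,0],
])

```text
time: 24.55
tool_pos: [0.4486, 0.1044, 0.0702]
tool_rot: [3.14, 0.002, 2.921]
contact_force: [2.6, 6.0, 1.4]
opening: 0.0313
```

```bash
python3 arc.py
```

```text
r 88.9996386356835 theta 1.275996205486367 yaw-theta0 2.9213441577563803 F [2.6 6.  1.4]
F tangential(+ccw) on tool -6.502146389910039 radial -0.9461219855669766
```

Call:
step_arm([
  [0.34,0,0,0,0],
  [0.34,0,0,0,0],
])

```text
time: 24.75
tool_pos: [0.4486, 0.1044, 0.0702]
tool_rot: [3.14, 0.002, 2.921]
contact_force: [1.4, 6.8, 1.3]
opening: 0.0314
```

Call:
step_arm([
  [0.34,-0.01,-0.04,0,0],
  [0.34,0,0,0,0],
])

```text
time: 24.95
tool_pos: [0.4484, 0.1039, 0.0702]
tool_rot: [3.139, 0.002, 2.92]
contact_force: [1.5, 9.1, 1.1]
opening: 0.0312
```

```bash
python3 arc.py
```

```text
r 89.06876020787526 theta 1.2818707879206064 yaw-theta0 2.920330001106781 F [1.5 9.1 1.1]
F tangential(+ccw) on tool -9.171094295975042 radial 0.9151607911945236
```

Call:
step_arm([
  [0.34,0.03,0.1,0,0],
  [0.5,0.02,0.08,0,0],
  [0.5,0,0,0,0],
  [0.5,0,0,0.6,0],
  [0.5,0,0,1,0],
  [0.5,0,0,1,0],
  [0.5,0,0,1,0],
  [0.5,-0.5,0.5,1,0],
  [0.5,-0.5,1,0.5,0],
  [0.5,-0.2,1,0,0],
  [0.5,-0.2,1,0,0],
  [0.5,0,1,0,0],
])

```text
time: 26.15
tool_pos: [0.4129, 0.2199, 0.1973]
tool_rot: [-3.141, -0.0, 2.923]
contact_force: [-0.1, -0.7, -0.2]
opening: 0.046
```

Call:
step_arm([
  [0.5,0,1,0,0],
  [0.5,0,1,0,0],
  [0.5,0,1,0,0],
  [0.5,0,0,0,0],
  [0.5,0,0,0,0],
])

```text
time: 26.65
tool_pos: [0.4133, 0.2941, 0.1968]
tool_rot: [-3.14, -0.001, 2.924]
contact_force: [-0.0, -1.5, -0.5]
opening: 0.046
```

```bash
python3 blk.py p; python3 - <<'E'
from h import *
print(sensors.observe()['contact_force'])
c=load('top','p');X=clean(cloud(c),c);a=load('top','a');Y=clean(cloud(a),a)
for n,(x0,y0,x1,y1) in dict(tin=(166,226,192,250),awl=(293,208,312,252),spool=(164,156,185,176),jar=(335,165,365,200),small=(345,195,385,240),mug=(70,185,108,222)).items():
    r=[]
    for Z in (Y,X):
        p=Z[y0:y1,x0:x1].reshape(-1,3);p=p[p[:,2]>.025];r.append(p[:,:2].mean(0))
    print(n,(r[0]*1000).round(1),(r[1]*1000).round(1))
E
```

```text
top face jig mm 1270 ((-48.09553146362305, -87.02449798583984), (92.12671661376953, 164.80259704589844), 0.9422731399536133) z 0.08386127807679077
[[-95.5, -5.400000095367432], [-92.80000305175781, -170.1999969482422], [-0.699999988079071, -168.6999969482422], [-3.4000000953674316, -3.9000000953674316]]
cand knob 32 [-199.2    7.6] 0.08397330529428959
[-0.05668799  0.02157228  0.70491641]
tin [413.7 165.8] [413.9 165.6]
awl [ 459.3 -239.5] [ 459.2 -239.5]
spool [660.2 182.1] [660.  182.3]
jar [ 585.8 -400.6] [ 585.6 -400.7]
small [ 471.6 -455.1] [ 471.9 -454.8]
mug [527.7 460.2] [463.4 343.4]
```

View pics/p_tz.png

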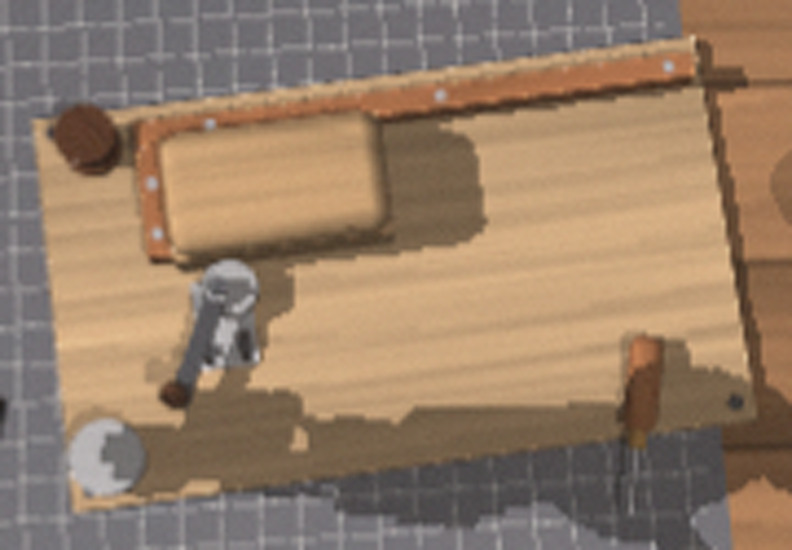

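```bash
python3 - <<'E'
from h import *
j=np.load('jig.npz');A=np.c_[j['n'],j['d']]
def st(c):
    X=clean(cloud(c),c);Q=(X[...,:2]-j['O'])@A*1000;z=X[...,2]
    m=(z>.066)&(z<.095)&(abs(Q[...,0]+48)<60)&(abs(Q[...,1]+86)<100);P=Q[m]
    def edge(k,lo,hi):  # percentile edge per strip
        o=1-k;r=[]
        for a in np.linspace(lo,hi,9)[:-1]:
            s=P[(P[:,o]>=a)&(P[:,o]<a+(hi-lo)/8)][:,k];r.append([s.min(),s.max()])
        r=np.array(r);t=np.linspace(lo,hi,9)[:-1]+(hi-lo)/16
        return r.mean(0).round(1),np.polyfit(t,r[:,0],1)[0].round(4),np.polyfit(t,r[:,1],1)[0].round(4)
    print(m.sum(),P.mean(0).round(2),'x edges',edge(0,-155,-15),'y edges',edge(1,-85,-12))
for t in 'mop': st(load('top',t))
for i in range(4): st(snap('top',f'q{i}'))
c=snap('scene','q');cv2.imwrite('pics/q_scz.png',cv2.resize(c['pixels'][185:260,225:325],None,fx=8,fy=8,interpolation=cv2.INTER_CUBIC))
E
```

```text
1379 [-50.58 -85.16] x edges (array([-94.7,  -1.6]), np.float64(0.0071), np.float64(0.015)) y edges (array([-168.2,   -2.1]), np.float64(-0.0118), np.float64(-0.0388))
1380 [-50.68 -85.33] x edges (array([-95. ,  -1.3]), np.float64(-0.0026), np.float64(0.005)) y edges (array([-168.3,   -2.1]), np.float64(-0.0154), np.float64(-0.0188))
1387 [-50.56 -85.35] x edges (array([-94.9,  -0.6]), np.float64(0.0048), np.float64(-0.0129)) y edges (array([-168.3,   -2.2]), np.float64(-0.0103), np.float64(-0.0271))
1378 [-50.45 -85.12] x edges (array([-94.9,  -0.3]), np.float64(0.0006), np.float64(-0.0063)) y edges (array([-168.3,   -2.2]), np.float64(-0.0094), np.float64(-0.0258))
1382 [-50.67 -84.97] x edges (array([-95.3,  -1.1]), np.float64(0.0125), np.float64(0.0209)) y edges (array([-168.2,   -2.2]), np.float64(-0.0109), np.float64(-0.0171))
1387 [-50.56 -85.05] x edges (array([-94.9,  -0.8]), np.float64(0.0043), np.float64(0.0162)) y edges (array([-168.3,   -2.4]), np.float64(-0.0142), np.float64(-0.0168))
1376 [-50.39 -85.15] x edges (array([-94.7,  -1.3]), np.float64(0.0025), np.float64(0.0174)) y edges (array([-168.2,   -2.2]), np.float64(-0.0163), np.float64(-0.0111))
```

View pics/q_scz.png

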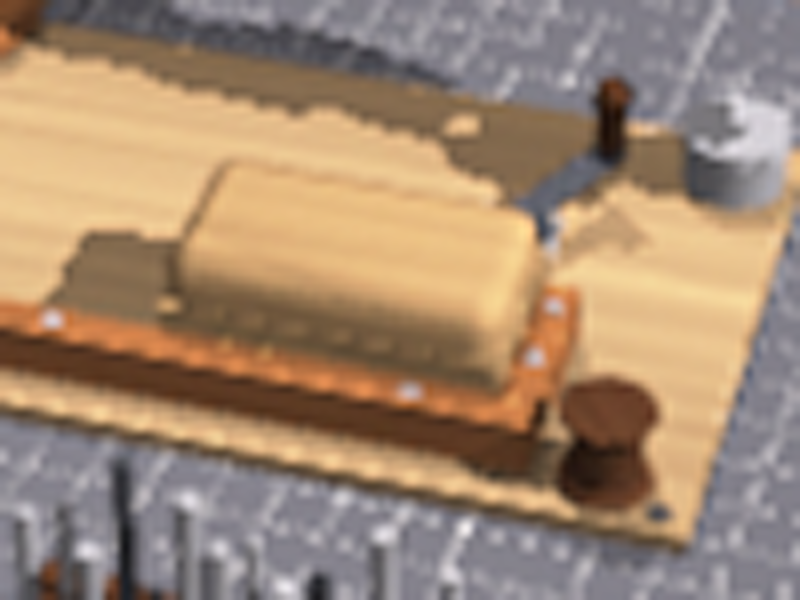

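```bash
python3 - <<'E'
from h import *
for t in ('a','q'):
    c=load('scene',t);h=cv2.cvtColor(c['pixels'],cv2.COLOR_BGR2HSV)
    m=cv2.inRange(h,(100,120,40),(120,255,255));m[:200]=0;n,l,s,ce=cv2.connectedComponentsWithStats(m);k=1+np.argmax(s[1:,4]);print(s[k],ce[k])
print(sensors.observe()['tool_pos'],sensors.observe()['contact_force'])
E
```

```text
[371 219  25  33 656] [383.02286585 235.18445122]
[371 219  25  33 654] [382.99235474 235.21865443]
[0.41388265 0.29367657 0.19734477] [0.20219968 0.14366773 1.41041236]
```

Mug, block and everything else are in place, and the robot is clear of all of it. I'll hand in now.

```bash
python3 -c "
from cell import hand_in
print(hand_in())"
```

```text
the job is handed in; nothing more can be done
None
```

The block is lying flat-face down against the back fence and end stop, the cam clamp is closed on it, and I've handed the job in at about 27 s of robot time. No verdict comes back from the hand-in.

**What I did:**
- **Tipping:** I pushed the block over with shut fingers high on the crown.
- **Seating:** I slid it to the fence, along to the end stop, then pressed it on the fence again. It stopped solidly each time: about 16.5 N on the stop, and about 19 N and then 24 N total on the fence. That is more than the suggested 10 N, but under the 35 N limit.
- **Clamping:** I swung the lever with the open jaws around the knob until it resisted at about 9 N. That is slightly above the 5–8 N called firm and well below 15 N. Then I let go and moved the arm clear.

**Last checks:**
- **Block position:** repeated top-camera readings put it home to within about 1 mm, and it did not move when clamped. The first reading after clamping suggested a 1.5 mm shift along the fence, but averaging showed that was noise.
- **Squareness:** the long-edge angles mostly scattered between −0.013 and +0.021 rad, too noisy to confirm 0.02 rad. For that I rely on its having stopped solidly against the fence and stop.
- **Clamp force:** I could not measure the cam's pressure on the block directly; I inferred it from the knob force.
- **Other things:** tin, awl, spool, jar and small block measured within 0.5 mm of their starting positions. The arm hid the mug from the top camera, but the scene camera shows it unmoved.

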